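Touch-test the varnish on the hexagonal plinth

TASK

Find out whether the varnish on the hexagonal plinth is dry: touch its flat top lightly with the fingertips for about half a second and come off it again, without shifting, gripping or lifting it. Then mark it as dry by pushing the white marker on that same stand with the fingertips all the way to its far end, by the plinth. Leave the other plinths, their markers and everything else on the table alone.

Things in the scene. Friction and masses are not known exactly. Their poses are not given: they have to be found in the camera images.
- stand_hex: Fixed plywood drying stand, 200 (x) x 100 (y) x 16 mm, that carries the hex plinth. Origin: centre of its underside, on the table; +x points from its marker end (towards the robot) to its plinth end. All three stands are alike and are told apart only by the plinth they carry.
- stand_hex_pad (a point): Fixed point on stand_hex: top centre of the unpressed cork pad, at x = +55 mm, y = 0, 58 mm above the table.
- spring_hex (a joint): How far this stand's cork pad (52 mm disc under the plinth) is pressed down, m: 0 at rest, 0.012 on its stop. It starts to give at 1.3 to 1.9 N and takes about 0.4 N more per mm (6 to 7 N at the stop), and rises back by itself.
- plinth_hex: Loose grey display plinth, hexagonal (54 mm across the flats at the foot, 52 mm at the top), 25 mm high with a flat top, 40 to 85 g, resting upright on the cork pad. Origin: centre of its underside; z up.
- tag_hex (a joint): Travel of this stand's marker, m: 0 at the end nearest the robot ('wet'), 0.040 at the far stop, beside the plinth ('dry'). It slides along the stand's +x with about 2 N friction and stays where it is left; it starts between 0 and 0.006.
- tag_hex_face (a point): Centre of the marker's flat upright face that looks to the robot (-x of the stand). The marker is a white wedge, 90 mm wide (y) and 34 mm high, its foot 1 mm above the stand, this point 17 mm above its foot (34 mm above the table); behind the face its back slopes down at 45 degrees over 36 mm. The point moves with the marker; at travel 0 it is at x = -85 mm in the stand's frame.
- stand_round: Fixed plywood drying stand, 200 (x) x 100 (y) x 16 mm, that carries the round plinth. Origin: centre of its underside, on the table; +x points from its marker end (towards the robot) to its plinth end. All three stands are alike and are told apart only by the plinth they carry.
- stand_round_pad (a point): Fixed point on stand_round: top centre of the unpressed cork pad, at x = +55 mm, y = 0, 58 mm above the table.
- plinth_round: Loose grey display plinth, round (diameter 54 mm at the foot, 52 mm at the top), 25 mm high with a flat top, 40 to 85 g, resting upright on the cork pad. Origin: centre of its underside; z up.
- tag_round (a joint): Travel of this stand's marker, m: 0 at the end nearest the robot ('wet'), 0.040 at the far stop, beside the plinth ('dry'). It slides along the stand's +x with about 2 N friction and stays where it is left; it starts between 0 and 0.006.
- tag_round_face (a point): Centre of the marker's flat upright face that looks to the robot (-x of the stand). The marker is a white wedge, 90 mm wide (y) and 34 mm high, its foot 1 mm above the stand, this point 17 mm above its foot (34 mm above the table); behind the face its back slopes down at 45 degrees over 36 mm. The point moves with the marker; at travel 0 it is at x = -85 mm in the stand's frame.
- stand_square: Fixed plywood drying stand, 200 (x) x 100 (y) x 16 mm, that carries the square plinth. Origin: centre of its underside, on the table; +x points from its marker end (towards the robot) to its plinth end. All three stands are alike and are told apart only by the plinth they carry.
- stand_square_pad (a point): Fixed point on stand_square: top centre of the unpressed cork pad, at x = +55 mm, y = 0, 58 mm above the table.
- plinth_square: Loose grey display plinth, square (50 mm at the foot, 48 mm at the top), 25 mm high with a flat top, 40 to 85 g, resting upright on the cork pad. Origin: centre of its underside; z up.
- tag_square (a joint): Travel of this stand's marker, m: 0 at the end nearest the robot ('wet'), 0.040 at the far stop, beside the plinth ('dry'). It slides along the stand's +x with about 2 N friction and stays where it is left; it starts between 0 and 0.006.
- tag_square_face (a point): Centre of the marker's flat upright face that looks to the robot (-x of the stand). The marker is a white wedge, 90 mm wide (y) and 34 mm high, its foot 1 mm above the stand, this point 17 mm above its foot (34 mm above the table); behind the face its back slopes down at 45 degrees over 36 mm. The point moves with the marker; at travel 0 it is at x = -85 mm in the stand's frame.
- bottle_a: Bystander: loose dropper bottle, 22 mm diameter, 65 mm high, on the far left corner of the hexagonal plinth's stand. Origin at its underside.
- bottle_b: Bystander: the same kind of dropper bottle, on the far right corner of the round plinth's stand. Origin at its underside.
- figure: Bystander: painted miniature with a pointed hat on a green painting handle, 44 mm diameter, 122 mm high. Origin at its underside.
- cup: Bystander: empty cup, 76 mm across the rim, 90 mm high. Origin at its underside.
- pot: Bystander: paint jar, 40 mm diameter, 45 mm high. Origin at its underside.
- brush: Bystander: thin artist's brush lying on the table, 170 mm long, 9 mm thick; origin near its middle.
- bowl: Bystander: white bowl, 110 mm across, 45 mm high. Origin at its underside.
There are look-alikes about, which are no part of the job. What is shaped like the plinth_hex but blue, pink or purple is not meant.

How it is judged (in metres and radians):
On the way, in this order (a step that is already met when the one before it is completed fails the run):
1. the fingertips rest lightly on the hexagonal plinth (over 0.5 N, kept for 0.2 s) (contact force between the fingers and plinth_hex above 0.5 N), for 0.2 s.
2. the fingers are off the plinth again and its pad has risen (contact force between the fingers and plinth_hex below 0.05 N and value of joint spring_hex below 0.0015 m), for 0.2 s.
3. the marker on the hexagonal plinth's stand is pushed to its far end (travel over 34 mm) (value of joint tag_hex above 0.034 m), for 0.1 s.
At the end, for the whole second after the job is handed in: Hexagonal stand's marker over 34 mm along; hexagonal plinth upright, at rest, within 12 mm of its pad's centre, pad risen (under 1.5 mm); other markers under 8 mm along, other plinths within 12 mm of their pad centres, bystanders within 20 mm of their starts (horizontal distance between plinth_hex and stand_hex_pad below 0.012 m and angle between plinth_hex's own z axis and vertical below 0.15 rad and height (world z) of plinth_hex below 0.064 m and value of joint spring_hex below 0.0015 m and linear speed of plinth_hex below 0.02 m/s and value of joint tag_hex above 0.034 m and value of joint each of tag_round, tag_square below 0.008 m and horizontal distance between plinth_round and stand_round_pad below 0.012 m and horizontal distance between plinth_square and stand_square_pad below 0.012 m and distance of each of bottle_a, bottle_b, figure, cup, pot, brush, bowl from where it was at the start of the episode below 0.02 m); the robot touches nothing.
It fails at once if the hexagonal plinth is pressed hard or squeezed (over 15 N) (contact force between the fingers and plinth_hex above 15 N).
It fails at once if the hexagonal plinth is lifted (over 6 mm), shifted (over 12 mm off its pad's centre) or tipped (height (world z) of plinth_hex above 0.064 m or horizontal distance between plinth_hex and stand_hex_pad above 0.012 m or angle between plinth_hex's own z axis and vertical above 0.15 rad).
It fails at once if another plinth is touched or moved (contact force between any of the fingers, the arm and plinth_round above 0.3 N or contact force between any of the fingers, the arm and plinth_square above 0.3 N or distance of any of plinth_round, plinth_square from where it was at the start of the episode above 0.008 m).
It fails at once if another stand's marker is moved (value of joint any of tag_round, tag_square above 0.008 m).
It fails at once if a bystander is moved over 20 mm or tipped (distance of any of bottle_a, bottle_b, figure, cup, pot, brush, bowl from where it was at the start of the episode above 0.02 m or angle between any of bottle_a, bottle_b, figure, cup, pot, bowl's own z axis and vertical above 0.4 rad).
It also fails if it takes over 38 s, if anything falls off the work surface, if the arm or the gripper's body presses on something with over 40 N, if the wrist force passes 120 N, or if a joint passes its speed limit or range.

ROBOT

A 6-joint arm with a two-finger parallel gripper is mounted at the origin on the work surface. World frame = base frame: x ahead of the robot, y to its left, z up, the work surface at z = 0. Lengths are in mm, angles in rad, forces in N, time in s.
With the tool pointing down it reaches from about 250 to 800 mm from the base axis. Payload 3.9 kg.
Tool frame: the origin (TCP) lies midway between the tips of the shut fingers; the grasp point (between the pads) lies 19 mm behind it (bot.pinch_z is the distance from the TCP to the grasp point, in mm); z points along the fingers, y is the direction in which the jaws open and shut (so a half turn about z gives the same grasp; the last joint's range is limited). The gripper opens to 85 mm and grips with 20 to 120 N. Pads are 22 mm wide; open, the fingers measure 114 mm over their backs; the gripper's body (76 mm by 85 mm) begins 54 mm behind the grasp point. The pads swing forward as they close: fully open they stand 13 mm farther back than shut.
Start: joints at [-1.205, 0.26, -0.138, 1.173, 0, 1.571], TCP at [187.786, -490.257, 231.304] pointing down, gripper open.
Joint ranges: [-2.78, 2.78], [-0.83, 1.72], [-1.28, 1.37], [-1.9, 2.12], [-1.57, 1.48], [-3.14, 3.14]. Speed limits (rad/s): [2.57, 2.57, 3.14, 3.14, 3.14, 3.14].

INTERFACE

Orientations are given as a rotation vector (axis times angle).
In Python, from workcell import bot gives the robot as it stands.
- The arm moves only by the shell command python3 -m inch 'ROWS'. ROWS is JSON, one flat list of numbers, 7 for each row, row after row: the shift along the world's x, y, z in cm, then the turn, a rotation vector about the world's x, y, z in degrees, then the opening, from 0 (shut) to 1 (fully open). In form: [tx, ty, tz, wx, wy, wz, gripper, tx, ty, tz, wx, wy, wz, gripper, ...]. A call has 1 to 10 rows; each row shifts and turns the commanded pose from where the row before left it; what a row does not reach is not made up. A row lasts 1/12 s, in which the tool goes at most 41.7 mm and 7.16 degrees, less where a joint would pass 70% of its speed; a pose out of reach is approached as far as the arm can. A call is refused whole if a number of a shift passes 4.17 or a number of a turn 7.16, either way. A call with a gripper value outside its range is refused whole. The fingers move at their own pace and stop on an object; the grip force is fixed at half the most. Time passes only in rows, so rows that do not move let the fingers close. It gives the time, the measured TCP pose, the force and the opening at its end, in the units of the state.
- bot.read_state(): the state, without advancing time (a new reading comes with each control period).
- bot.snapshot(name): name is "side" or "top"; returns the picture (420x560x3 uint8, red, green, blue); there is no depth.
- bot.camera_model(name): a dict with "fx", "fy", "cx", "cy" (pixels), "k1" (the pictures are not rectified: a ray, as slopes to the right and down, at radius r is drawn at 1 + k1 r^2 times it, then the intrinsics apply), "rvec" (rotation vector, rad) and "tvec" (3), from world to camera coordinates, as OpenCV has them. Camera axes: x right, y down, z forward; pixel columns grow to the right and rows downward; lengths in mm; the calibration is good to about 2 mm. A picture is of the moment at which its call begins. camera_model takes no time and is no camera call.
- bot.hand_in(): hands the job in, once; it reports no verdict.
The state is a dict: "clock": time; "q": joint angles; "qvel": joint speeds; "effort": joint torques, N m; "tcp_pos": TCP position; "tool_rot": TCP orientation; "wrist_force": force on the tool from outside, world axes, zero at the start; "torque": the same for the moment, N m; "width": finger opening in mm.
Only numpy, scipy, OpenCV 4.12 (cv2) and the standard library are available. Lean on these libraries where they do the work, as an engineer would, in place of code of your own. Each camera call takes 0.05 s, during which the arm holds its last target. There are 200 camera calls.

## Working session

There is one attempt and no reset: what is moved stays moved. The work goes in short steps, Python scripts to look and compute and a shell command to move; the robot and the scene stay as the last step left them, time stands still between calls to the robot, and variables do not carry over. Pictures are saved under pics/ and viewed, about 8 in all and at most 12, crops included, and the job is handed in when it is done.

```bash
mkdir -p pics
cat > h.py <<'E'
import numpy as np, cv2
from workcell import bot
def ray(cam,u,v):
    m=bot.camera_model(cam); xd,yd=(u-m['cx'])/m['fx'],(v-m['cy'])/m['fy']
    x,y=xd,yd
    for _ in range(30):
        s=1+m['k1']*(x*x+y*y); x,y=xd/s,yd/s
    R=cv2.Rodrigues(np.array(m['rvec'],float))[0]; t=np.array(m['tvec'],float).ravel()
    return -R.T@t, R.T@np.array([x,y,1.])
def at(cam,u,v,z):
    c,d=ray(cam,u,v); return (c+d*(z-c[2])/d[2]).round(1)
def proj(cam,P):
    m=bot.camera_model(cam); R=cv2.Rodrigues(np.array(m['rvec'],float))[0]
    p=R@np.array(P,float)+np.array(m['tvec'],float).ravel(); x,y=p[:2]/p[2]; s=1+m['k1']*(x*x+y*y)
    return np.array([m['fx']*x*s+m['cx'],m['fy']*y*s+m['cy']]).round(1)
def save(cam,name,crop=None,k=1):
    a=bot.snapshot(cam); np.save('pics/'+name+'.npy',a); b=a[:,:,::-1]
    if crop: x0,y0,x1,y1=crop; b=b[y0:y1,x0:x1]
    cv2.imwrite('pics/'+name+'.png',cv2.resize(np.ascontiguousarray(b),None,fx=k,fy=k,interpolation=cv2.INTER_CUBIC)); return a
E
python3 -c "
from h import *
save('top','top0',k=1.4);save('side','side0',k=1.4)
for c in('top','side'):print(ray(c,280,210))
print(bot.read_state())"
```

```text
(array([ 451.01773666,  -21.80570895, 1420.47992648]), array([ 0.1217577 , -0.00132069, -0.99257576]))
(array([ 439.45454385, -916.58716236,  576.59196177]), array([ 0.14530869,  0.85917156, -0.49087541]))
{'clock': 0.1, 'q': array([-1.20501255e+00,  2.60608371e-01, -1.39264573e-01,  1.17268635e+00,
        8.84933504e-07,  1.57078392e+00]), 'qvel': array([5.74831173e-04, 6.50603958e-04, 3.95259564e-03, 1.04145720e-03,
       3.04444467e-04, 7.95818305e-05]), 'effort': array([ 1.55823771e-03, -4.06506765e+01,  2.54527760e+01,  1.01207788e-02,
        8.95589369e-05,  2.82077764e-06]), 'tcp_pos': array([ 187.56148693, -489.68960278,  230.54407648]), 'tool_rot': array([-3.08748830e+00, -5.71077812e-01,  5.01994401e-04]), 'wrist_force': array([0.71032216, 1.12725441, 0.87828612]), 'torque': array([-0.015041  , -0.01794658, -0.00882135]), 'width': 85.50006667538156}
```

View pics/top0.png

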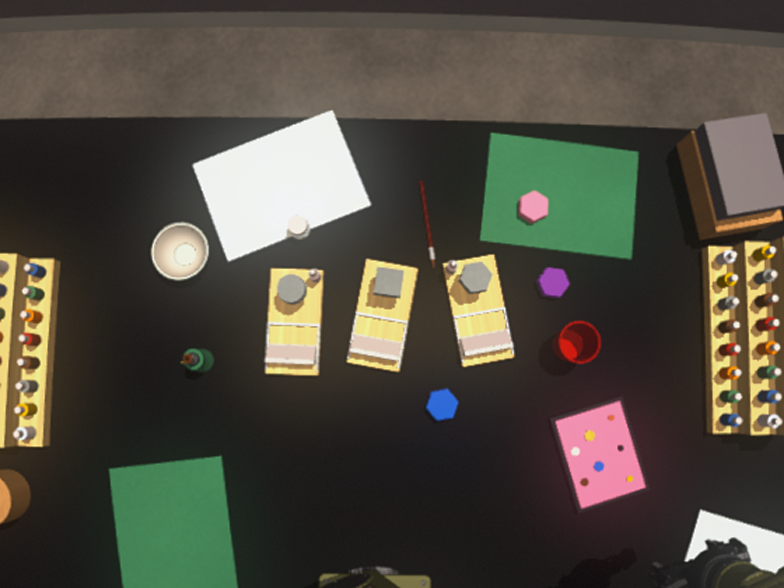

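View pics/side0.png

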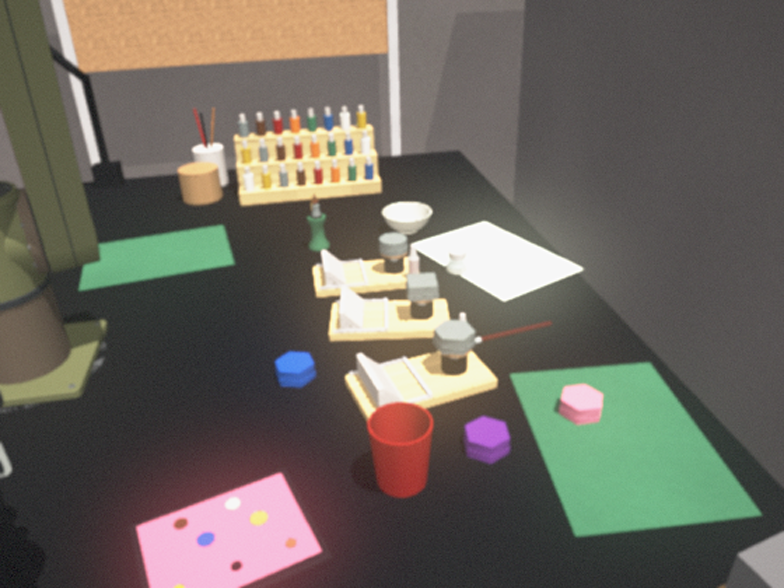

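The top view (drawn at 1.4×; raw pixels given here) shows these things that could be taken for the hex plinth:
- grey hexagon on the right stand (340,198)
- grey round plinth (208,207)
- grey square plinth (278,201)
- pink hexagon (381,147)
- purple hexagon (395,202)
- blue hexagon (316,289)

I choose the grey hexagon on the right stand, with bottle_a at its far left corner (323,190). Next I measure it and check it in a close crop.

```bash
cat > m.py <<'E'
from h import *
a=np.load('pics/top0.npy'); x0,y0,x1,y1=305,170,385,270
c=a[y0:y1,x0:x1]; hsv=cv2.cvtColor(c,cv2.COLOR_RGB2HSV)
g=((hsv[...,1]<60)&(hsv[...,2]>70)&(hsv[...,2]<190)).astype('uint8')
n,l,s,ce=cv2.connectedComponentsWithStats(g)
for i in range(1,n):
    if s[i,4]>25: print('grey',s[i],ce[i]+[x0,y0],at('top',*(ce[i]+[x0,y0]),83))
w=((hsv[...,0]>12)&(hsv[...,0]<35)&(hsv[...,1]>70)&(hsv[...,2]>90)).astype('uint8')
cs=max(cv2.findContours(cv2.morphologyEx(w,cv2.MORPH_CLOSE,np.ones((3,3))),0,2)[0],key=cv2.contourArea)
# stand outline from all non-black
f=(c.max(2)>60).astype('uint8'); 
f=max(cv2.findContours(f,0,2)[0],key=cv2.contourArea)
for q in(cs,f):
    r=cv2.boxPoints(cv2.minAreaRect(q))+[x0,y0]; P=np.array([at('top',*p,16) for p in r]); print(r.round(1).tolist(),P.tolist(),'ctr',P.mean(0))
    e=[P[1]-P[0],P[2]-P[1]]; print([ (np.linalg.norm(v).round(1),np.degrees(np.arctan2(v[1],v[0])).round(1)) for v in e])
t=((hsv[...,1]<70)&(hsv[...,2]>140)).astype('uint8')
for q in cv2.findContours(t,0,2)[0]:
    if cv2.contourArea(q)>25: print('white',(cv2.boxPoints(cv2.minAreaRect(q))+[x0,y0]).round(1).tolist())
cv2.imwrite('pics/crop.png',cv2.resize(np.ascontiguousarray(c[:,:,::-1]),None,fx=6,fy=6,interpolation=cv2.INTER_CUBIC))
E
python3 m.py
```

```text
grey [ 24  17  22  22 366] [339.32786885 197.86338798] [ 648.8 -173.4   83. ]
grey [55 49  8 34 39] [363.66666667 235.25641026] [ 554.8 -235.4   83. ]
grey [22 72  5 12 26] [329.03846154 247.34615385] [ 523.1 -148.1   83. ]
[[314.9, 187.4], [352.8, 179.8], [363.6, 233.9], [325.7, 241.5]] [[685.6, -115.5, 16.0], [708.1, -217.0, 16.0], [563.7, -245.8, 16.0], [542.0, -145.4, 16.0]] ctr [ 624.85  -180.925   16.   ]
[(np.float64(104.0), np.float64(-77.5)), (np.float64(147.2), np.float64(-168.7))]
[[295.3, 189.7], [355.0, 178.8], [368.9, 255.5], [309.2, 266.3]] [[678.5, -63.4, 16.0], [711.0, -222.9, 16.0], [506.8, -260.0, 16.0], [476.1, -102.9, 16.0]] ctr [ 593.1 -162.3   16. ]
[(np.float64(162.8), np.float64(-78.5)), (np.float64(207.5), np.float64(-169.7))]
white [[323.3, 225.1], [361.3, 218.4], [367.2, 251.8], [329.2, 258.5]]
white [[329.0, 187.0], [351.0, 187.0], [351.0, 207.0], [329.0, 207.0]]
```

View pics/crop.png

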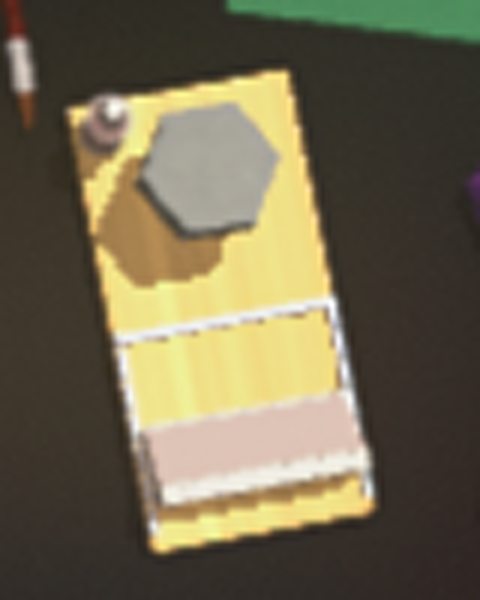

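The crop shows the grey hexagon at about (339.5,198), with bottle_a at (323,190). The marker is at the near end, with its front face at about (349,250). The stand's corners are at crop (67,107), (289,70), (376,513) and (151,552).

```bash
cat > n.py <<'E'
from h import *
f=lambda x,y,z:at('top',305+x/6,170+y/6,z)
C=np.array([f(67,107,16),f(289,70,16),f(376,513,16),f(151,552,16)]);print(C)
ctr=C.mean(0); ax=(C[0]+C[1]-C[2]-C[3])/2; print('ctr',ctr,'L',np.linalg.norm(ax),'yaw',np.degrees(np.arctan2(ax[1],ax[0])),'W',np.linalg.norm(C[0]-C[1]))
u=ax/np.linalg.norm(ax); print('pad',ctr+55*u,'face0',ctr-85*u)
print('plinth top c',f(209,169,83),'bottle top',f(110,105,81))
print('face top edge',f(160,490,51),f(368,448,51))
s=bot.read_state(); print(s['tcp_pos'],cv2.Rodrigues(s['tool_rot'])[0].round(3))
E
python3 n.py
```

```text
[[ 684.5 -119.    16. ]
 [ 703.2 -218.    16. ]
 [ 506.7 -256.7   16. ]
 [ 488.2 -157.7   16. ]]
ctr [ 595.65 -187.85   16.  ] L 200.17654707782327 yaw 11.147144864050782 W 100.75063275235547
pad [ 649.61236551 -177.21688623   16.        ] face0 [ 512.25361694 -204.28299401   16.        ]
plinth top c [ 648.  -174.7   83. ] bottle top [ 675.  -132.7   81. ]
face top edge [ 513.8 -157.9   51. ] [ 533.1 -247.4   51. ]
[ 187.56148693 -489.68960278  230.54407648] [[ 0.934  0.358 -0.001]
 [ 0.358 -0.934  0.002]
 [ 0.    -0.002 -1.   ]]
```

```bash
python3 -m inch '[2.9,1.96,0,0,0,-1,0, 2.9,1.96,0,0,0,-1,0, 2.9,1.96,0,0,0,-1,0, 2.9,1.96,0,0,0,-1,0, 2.9,1.96,0,0,0,-1,0, 2.9,1.96,0,0,0,-1,0, 2.9,1.96,0,0,0,-1,0, 2.9,1.96,0,0,0,-1,0, 2.9,1.96,0,0,0,-1,0, 2.9,1.96,0,0,0,-1,0]'
python3 -m inch '[2.9,1.96,0,0,0,0,0, 2.9,1.96,0,0,0,0,0, 2.9,1.96,-1,0,0,0,0, 2.9,1.96,-2,0,0,0,0, 2.9,1.96,-2,0,0,0,0, 2.6,1.96,-2,0,0,0,0, 0,0,-2,0,0,0,0, 0,0,-1,0,0,0,0, 0,0,0,0,0,0,0, 0,0,0,0,0,0,0]'
python3 -c "
from h import *
s=bot.read_state();print(s['tcp_pos'],cv2.Rodrigues(s['tool_rot'])[0].round(3)[:,0],s['wrist_force'],s['width'])
save('side','s1',(230,170,420,310),4);save('top','t1')"
```

```text
clock: 0.93
tcp_pos: [478.8, -292.8, 230.9]
tool_rot: [-3.127, -0.299, 0.001]
wrist_force: [-0.0, -0.8, -0.4]
width: -0.1
clock: 1.77
tcp_pos: [647.5, -177.0, 130.8]
tool_rot: [-3.127, -0.299, 0.004]
wrist_force: [0.2, -0.1, 0.0]
width: 0.1
[ 647.47794946 -177.04004457  130.78956742] [ 0.982  0.189 -0.002] [ 0.15520181 -0.08038598  0.03918969] 0.07222787925522074
```

View pics/s1.png

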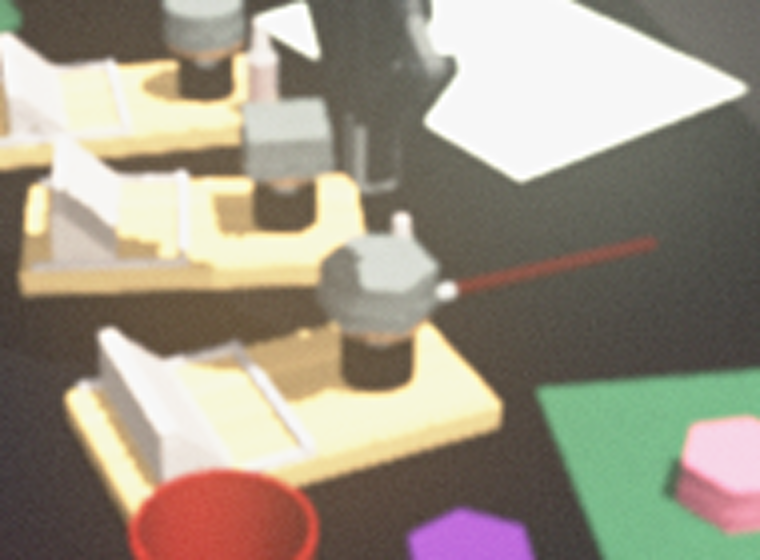

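The fingertips, at crop (377,185), hang directly over the grey hex plinth's top at crop (382,262). This agrees with the top-view fix, so I go down.

```bash
python3 -m inch '[0.1,0.1,-1.5,0,0,0,0, 0,0,-1.2,0,0,0,0, 0,0,-0.8,0,0,0,0, 0,0,-0.4,0,0,0,0, 0,0,-0.2,0,0,0,0, 0,0,-0.2,0,0,0,0, 0,0,-0.1,0,0,0,0, 0,0,-0.1,0,0,0,0,0,0,-0.1,0,0,0,0, 0,0,0,0,0,0,0]'
```

```text
clock: 2.7
tcp_pos: [649.9, -175.7, 85.4]
tool_rot: [3.127, 0.3, 0.0]
wrist_force: [-0.9, 0.5, -0.1]
width: -0.2
```

```bash
python3 -m inch '[0,0,-0.1,0,0,0,0, 0,0,-0.1,0,0,0,0, 0,0,-0.1,0,0,0,0, 0,0,-0.1,0,0,0,0, 0,0,0,0,0,0,0]'
```

```text
clock: 3.12
tcp_pos: [649.9, -175.7, 81.4]
tool_rot: [3.127, 0.3, 0.001]
wrist_force: [-0.2, 0.3, 2.7]
width: -0.3
```

```bash
python3 -m inch '[0,0,-0.1,0,0,0,0, 0,0,0,0,0,0,0, 0,0,0,0,0,0,0, 0,0,0,0,0,0,0, 0,0,0,0,0,0,0]'
python3 -m inch '[0,0,0.1,0,0,0,0, 0,0,0.1,0,0,0,0, 0,0,0.2,0,0,0,0, 0,0,0.2,0,0,0,0, 0,0,0.4,0,0,0,0, 0,0,1,0,0,0,0, 0,0,2,0,0,0,0, 0,0,2,0,0,0,0, 0,0,0,0,0,0,0, 0,0,0,0,0,0,0]'
python3 -c "
from h import *
save('side','s2',(230,170,420,310),4)"
```

```text
clock: 3.53
tcp_pos: [649.9, -175.7, 80.5]
tool_rot: [3.127, 0.3, 0.001]
wrist_force: [0.2, -0.6, 2.6]
width: 0.1
clock: 4.37
tcp_pos: [651.1, -176.1, 142.5]
tool_rot: [3.126, 0.3, 0.006]
wrist_force: [-0.2, 0.4, 0.1]
width: -0.0
```

View pics/s2.png

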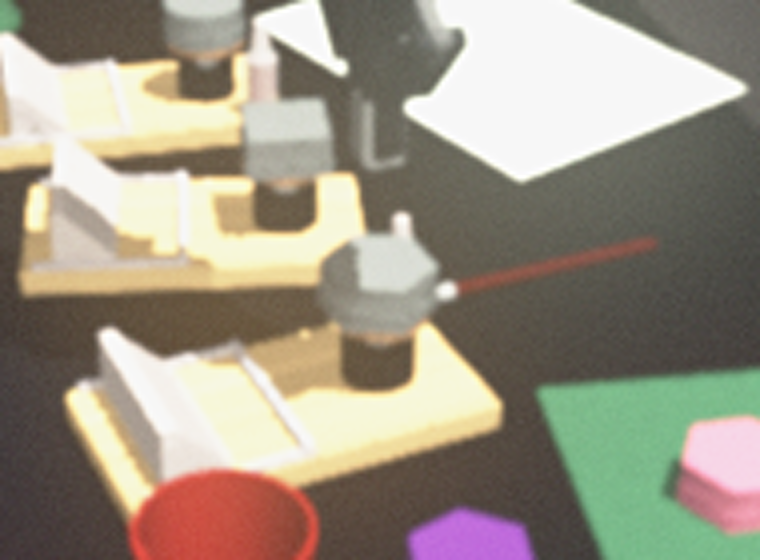

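The plinth is unmoved, at crop (382,262), and the fingers are clear of it. Next I go in front of the marker face.

```bash
python3 -m inch '[-3.56,-0.72,0,0,0,0,0, -3.56,-0.72,0,0,0,0,0, -3.56,-0.72,0,0,0,0,0, -3.56,-0.72,0,0,0,0,0, -3.56,-0.72,0,0,0,0,0, 0,0,-3.5,0,0,0,0, 0,0,-3.5,0,0,0,0, 0,0,-3,0,0,0,0, 0,0,-1.2,0,0,0,0, 0,0,0,0,0,0,0]'
python3 -c "
from h import *
save('side','s3',(230,170,420,310),4)"
```

```text
clock: 5.25
tcp_pos: [467.6, -209.9, 24.3]
tool_rot: [-3.123, -0.299, 0.012]
wrist_force: [-0.3, 0.8, 0.8]
width: -0.2
```

View pics/s3.png

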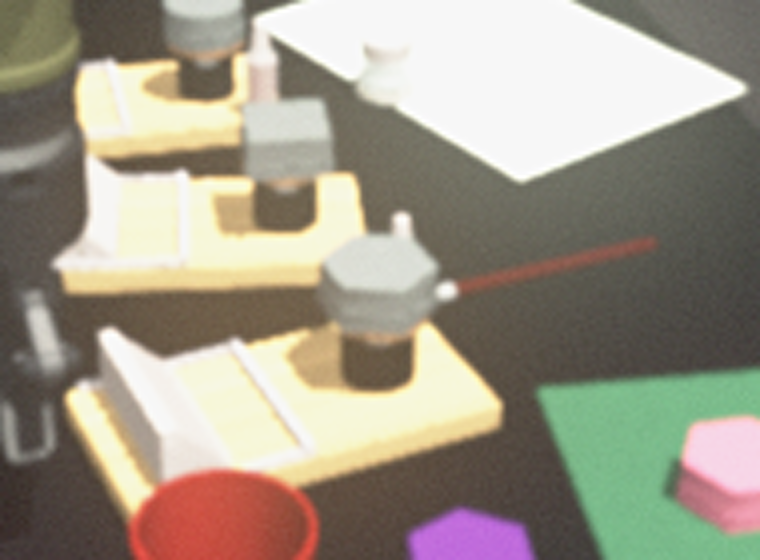

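The fingertips, at crop (30,430), stand in front of the marker face and clear of the stand's edge. I raise them 4 mm and push along the stand's +x.

```bash
python3 -m inch '[0,0,0.4,0,0,0,0, 1,0.2,0,0,0,0,0, 1,0.2,0,0,0,0,0, 1,0.2,0,0,0,0,0, 0.6,0.12,0,0,0,0,0, 0.6,0.12,0,0,0,0,0, 0.6,0.12,0,0,0,0,0, 0.6,0.12,0,0,0,0,0, 0.5,0.1,0,0,0,0,0, 0,0,0,0,0,0,0]'
```

```text
clock: 6.13
tcp_pos: [532.0, -199.5, 32.2]
tool_rot: [-3.127, -0.301, -0.002]
wrist_force: [-0.5, 0.3, -0.6]
width: -0.0
```

```bash
python3 -c "
from h import *
save('side','s4',(230,170,420,310),4)"
```

```text
(no output)
```

View pics/s4.png

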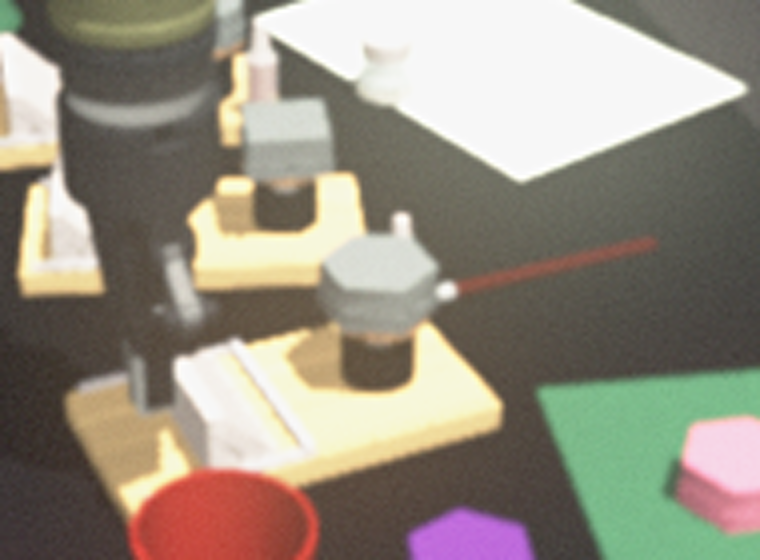

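The marker has moved about two thirds of its travel, with its top edge near crop (178,365). I keep pushing in small rows until the stop shows in the force.

```bash
python3 -m inch '[0.3,0.06,0,0,0,0,0, 0.3,0.06,0,0,0,0,0, 0.2,0.04,0,0,0,0,0, 0.2,0.04,0,0,0,0,0]'
```

```text
clock: 6.52
tcp_pos: [540.4, -197.7, 32.1]
tool_rot: [-3.127, -0.3, 0.002]
wrist_force: [-2.4, -0.4, 0.5]
width: 0.3
```

```bash
python3 -m inch '[0.2,0.04,0,0,0,0,0, 0.2,0.04,0,0,0,0,0]';python3 -m inch '[0.1,0.02,0,0,0,0,0, 0.1,0.02,0,0,0,0,0]'
```

```text
clock: 6.68
tcp_pos: [544.4, -196.9, 32.1]
tool_rot: [-3.127, -0.3, 0.001]
wrist_force: [-6.7, -1.5, 1.2]
width: 0.3
clock: 6.85
tcp_pos: [544.4, -196.8, 32.0]
tool_rot: [3.127, 0.299, -0.008]
wrist_force: [-8.7, -1.5, 5.0]
width: 0.1
```

The TCP stalled at x = 544.4 while the force climbed to 9 N, so the marker is on its stop. I back off, rise and check.

```bash
python3 -m inch '[-0.5,-0.1,0,0,0,0,0, -1,-0.2,0,0,0,0,0, -2,-0.4,0,0,0,0,0, -3,-0.6,0,0,0,0,0, -2,-0.4,1,0,0,0,0, 0,0,3,0,0,0,0, 0,0,4,0,0,0,0, 0,0,4,0,0,0,0, 0,0,2,0,0,0,0, 0,0,0,0,0,0,0]'
python3 -m inch '[-3,0,0,0,0,0,0, -3,0,0,0,0,0,0, -3,0,0,0,0,0,0, 0,0,0,0,0,0,0, 0,0,0,0,0,0,0]'
python3 -c "
from h import *
a=save('side','s5')[170:310,230:420];b=save('top','t5')[160:280,180:400]
f=lambda x:np.ascontiguousarray(x[:,:,::-1])
A=cv2.resize(f(a),(380,280));B=cv2.resize(f(b),(513,280),interpolation=cv2.INTER_CUBIC)
cv2.imwrite('pics/end.png',cv2.resize(np.hstack([A,B]),(800,251)))
c=np.load('pics/t5.npy')[170:270,305:385];cv2.imwrite('pics/endc.png',cv2.resize(f(c),None,fx=6,fy=6,interpolation=cv2.INTER_CUBIC))
print(bot.read_state()['wrist_force'])"
```

```text
clock: 7.68
tcp_pos: [465.7, -215.6, 178.2]
tool_rot: [3.121, 0.299, 0.018]
wrist_force: [1.4, -0.3, 0.4]
width: -0.3
clock: 8.1
tcp_pos: [370.2, -213.3, 171.8]
tool_rot: [-3.127, -0.298, -0.0]
wrist_force: [1.7, -0.1, 0.3]
width: 0.3
[ 0.29763541 -0.31466104 -0.36014631]
```

View pics/end.png

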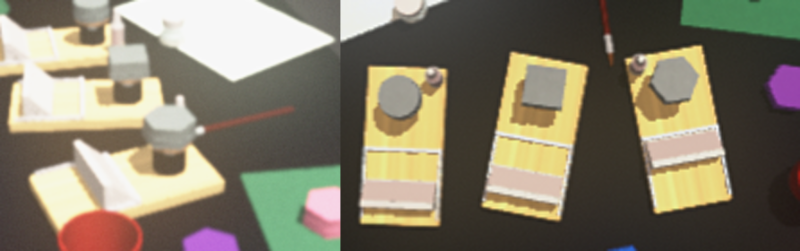

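View pics/endc.png

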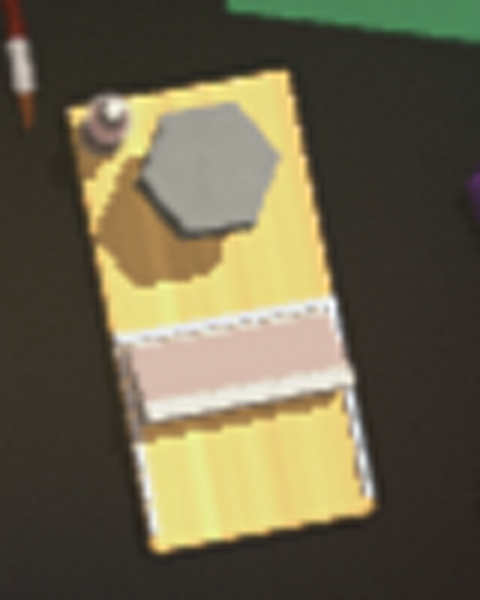

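The marker sits against the cross rail at its far end, with its face's top edge moved from crop row 468 to about 385. The plinth (209,169), bottle and neighbours are unchanged, so I hand in.

```bash
python3 -c "
from h import *
f=lambda x,y:at('top',305+x/6,170+y/6,51)
print(np.linalg.norm((f(143,405)+f(353,368))/2-(f(160,490)+f(368,448))/2))
print(bot.hand_in())"
```

```text
36.03640520362698
the job is handed in; nothing more can be done
None
```

I tested the hexagonal plinth and pushed its marker to the "dry" end, then handed the job in; hand-in reports no verdict.

- **Touch:** shut fingertips rested on the middle of the grey hex plinth's top at about 2.6 N for roughly half a second, then lifted straight off. The side view afterwards showed the plinth unmoved and its pad risen.
- **Marker:** I pushed it until the arm stalled at x = 544.4 mm and the force rose to about 9 N, which I took as the far stop. In the last top view it sits against the cross rail. Its image moved about 36 mm, which fits a 40 mm travel started a few mm along. I read those edges by hand, so that figure is only good to a few mm.
- **Everything else:** in the last pictures the hex plinth, the bottles on the stands, the brush and the other two stands with their markers looked unchanged. I did not measure them, and the bowl, cup, figure and jar were out of frame or only partly in it. The arm was clear, with the wrist force near zero.

No check failed. One force reading partway through the push was near zero, so I took an extra picture, which showed the marker already moving.

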